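# Open both leaves of a bolted bench locker

## Task

Open up the low steel bench locker so that stock can be taken out: first swing the unbolted leaf (the one with the lip over the middle joint) up until it stands upright or leans back; then, with the bolted leaf still shut, draw its bolt all the way back towards the robot; then swing that leaf up until it too stands upright or leans back. Leave both standing open with the bolt drawn, and leave the other things on the bench and in the locker where they are.

Things in the scene. Friction and masses are not known exactly. Their poses are not given: they have to be found in the camera images.
- locker: Low grey steel chest, 280 x 360 x 110 mm high, fixed; origin under its centre, x away from the robot (within 17 deg). Its top is a double door of two leaves, 220 (x) x 156 (y) x 12 mm, meeting at y = 0, opening up and outward. Active leaf: hinged at y = +160, with a thin steel lip over the joint. Passive leaf: hinged at y = -160, with the bolt. Keeper bridge, 17 mm high, at x = 123, y = -42.
- active_bar (a point): Middle of the active leaf's bar handle: round steel bar 12 mm thick, 80 mm long, parallel to the hinge, its axis 45 mm off the leaf's upper face, on a post at each end; 118 mm from the hinge line (along the leaf), 40 mm from the leaf's free edge. x along the bar, z out of the leaf's upper face.
- passive_bar (a point): Middle of the passive leaf's bar handle, of the same make: bar 12 mm thick, 80 mm long, 45 mm off the leaf's face, 118 mm from the hinge line, 40 mm from the free edge; x along the bar, z out of the leaf's face.
- active_hinge (a point): Point on the active leaf's hinge axis beside its bar (locker x = 0, y = +160, z = 110 mm); fixed, axes as the locker's. The hinge axis runs along x, level with the leaf's upper face.
- passive_hinge (a point): Point on the passive leaf's hinge axis beside its bar (locker x = -35, y = -160, z = 110 mm); fixed, axes as the locker's. The hinge axis runs along x.
- bolt_thumb (a point): In the bolt's upright steel thumb post, 22 mm above the passive leaf's face; post 14 (along x) x 12 mm, top 35 mm above the face; axes as the leaf's. The bolt, 10 mm wide and 8 high, lies on the leaf along x and runs under the keeper at the end away from the robot. Withdraw it by moving the post along the locker's -x, towards the robot. Nothing stands within 25 mm of the post's +-y sides.
- active (a joint): Opening angle of the active leaf, rad: 0 shut, 1.57 upright, stop at 1.9. It starts shut or a little ajar. The hinge is stiff: the leaf stays at any angle and takes up to about 9 N at the bar to lift.
- passive (a joint): Opening angle of the passive leaf, rad: 0 shut (as it starts), 1.57 upright, stop at 1.9. Held shut by the bolt. Stiff like the other, up to about 9 N at the bar.
- bolt (a joint): Withdrawal of the bolt, m: 0 fully thrown, 0.028 fully back (stop). It starts between 0 and 0.006; its tip leaves the keeper at about 0.014. It needs about 3 N and stays where it is left.

How it is judged (in metres and radians):
On the way, in this order (a step that is already met when the one before it is completed fails the run):
1. the active leaf stands open (value of joint active above 1.4 rad), for 0.2 s.
2. the bolt is withdrawn while the passive leaf is still shut (value of joint bolt above 0.022 m and value of joint passive below 0.1 rad), for 0.2 s.
3. the passive leaf stands open (value of joint passive above 1.4 rad), for 0.2 s.
At the end, for the whole second after the job is handed in: Both leaves stand open by at least 1.4 rad (80 degrees) and are still; the bolt is withdrawn by at least 22 mm of its 28 mm (value of joint each of active, passive above 1.4 rad and value of joint bolt above 0.022 m and velocity of joint active between -0.1 and 0.1 rad/s and velocity of joint passive between -0.1 and 0.1 rad/s); the robot touches nothing.
It fails at once if something else on the bench or in the locker is moved by more than 20 mm (distance of any of firebrick, crucible, pot, charcoal, puck, stones, hammer, brush from where it was at the start of the episode above 0.02 m).
It also fails if it takes over 69 s, if anything falls off the work surface, if the arm or the gripper's body presses on something with over 40 N, if the wrist force passes 120 N, or if a joint passes its speed limit or range.

## Robot

A 7-joint arm with a two-finger parallel gripper is mounted at the origin on the work surface. World frame = base frame: x ahead of the robot, y to its left, z up, the work surface at z = 0. Lengths are in mm, angles in rad, forces in N, time in s.
With the tool pointing down it reaches from about 425 to 1025 mm from the base axis. Payload 9.4 kg.
Tool frame: the origin (TCP) lies at the very end of the fingers, on their centre line; the grasp point (between the pads) lies 19 mm behind it; z points along the fingers, y is the direction in which the jaws open and shut (so a half turn about z gives the same grasp; the last joint's range is limited). The gripper opens to 93 mm and grips with 3 to 60 N. Pads are 15 mm wide; open, the fingers measure 128 mm over their backs; the gripper's body (75 mm by 188 mm) begins 65 mm behind the grasp point.
Start: joints at [-1.291, 0.599, -0.003, 1.599, 0.002, 0.943, -0.08], TCP at [253.232, 679.336, 182.018] pointing down, gripper open.
Joint ranges: [-2.57, 2.57], [-0.35, 1.97], [-1.29, 1.29], [0.11, 2.56], [-1.05, 4.19], [0.11, 1.86], [-2.63, 2.63]. Speed limits (rad/s): [2.22, 2.22, 3.01, 3.01, 3.14, 3.14, 3.14].

## Interface

Orientations are given as a 3x3 rotation matrix whose columns are the frame's x, y, z axes.
In Python, from plant import robot gives the robot as it stands.
- The arm moves only by the tool drive_tool, never from a script. Its argument "increments" is a list of rows, each an object with "slide": the shift along the world's x, y, z in m, a list of three; "rotation": the turn, a rotation vector about the world's x, y, z in rad, a list of three. A call has 1 to 10 rows; each row is the pose to reach, as a shift and turn from the pose measured when the call began; what a row does not reach only later rows make up. A row lasts 1/10 s, in which the tool goes at most 50 mm and 8.59 degrees, less where a joint would pass 70% of its speed; a pose out of reach is approached as far as the arm can. A call with a gripper value outside its range is refused whole. "claw" is the finger opening in m, from 0 to 0.093, set as the call begins (left out, the last holds). The fingers move at their own pace and stop on an object; "squeeze" is the grip in N (left out, the last holds). Time passes only in rows, so rows that repeat a pose let the fingers close. It gives the time, the measured TCP pose, the force and the opening at its end, in the units of the state.
- robot.sense(): the state, without advancing time (a new reading comes with each control period).
- robot.read_camera(name): name is "scene" or "top"; returns a dict with "color" (400x640x3 uint8, red, green, blue), "z_map" (400x640 float32, mm along the optical axis (not along the pixel's ray), 0 where there is no reading), "camera_matrix" (3x3 intrinsics, pixels), "pose" (4x4, takes a point from camera to world coordinates). Camera axes: x right, y down, z forward; pixel columns grow to the right and rows downward; lengths in mm; the calibration is good to about 2 mm. A picture is of the moment at which its call begins.
- robot.finish_job(): hands the job in, once; it reports no verdict.
Trained networks look in a picture, given as the dict that the camera call returned (one of the last four; its "shot" number tells which), for a name from the list of things; names that differ only in an ending like _2 or _b are one class to them, and where a whole thing is asked for, a point or a joint stands for the part that bears it (a point fixed in the world has none). Each returns a list of dicts, best first, with "confidence" (0 to 1); they miss things now and then, are a little off and sometimes report something else, mostly with a low value. They report only what shows in the picture. A call takes as long as a camera call.
- robot.search_frame(picture, name): "pixel" ([column, row] in pixels, amid what is visible of it).
The state is a dict: "time_s": time; "q": joint angles; "joint_velocities": joint speeds; "effort": joint torques, N m; "tool_pos": TCP position; "tcp_rot": TCP orientation; "force": force on the tool from outside, world axes, zero at the start; "ft_torque": the same for the moment, N m; "width": finger opening in mm.
Only numpy, scipy, OpenCV 4.12 (cv2) and the standard library are available. Lean on these libraries where they do the work, as an engineer would, in place of code of your own. Each camera call takes 0.05 s, during which the arm holds its last target.

## Working session

There is one attempt and no reset: what is moved stays moved. The work goes in short steps, Python scripts to look and compute and a tool call to move; the robot and the scene stay as the last step left them, time stands still between calls to the robot, and variables do not carry over. Pictures are saved under pics/ and viewed, and the job is handed in when it is done.

Besides the shell and the picture viewer there is one more tool, called after "Emit:" as a command line: name --argument value ..., lists and objects as JSON in quotes. drive_tool: Moves the arm, as the interface text tells. Its arguments: {"type":"object","properties":{"increments":{"type":"array"},"claw":{"type":"number"},"squeeze":{"type":"number"}},"required":["increments"]}

```bash
ls; mkdir -p pics
cat > h.py <<'E'
from plant import robot
import numpy as np, cv2
def shot(n,f=None):
    p=robot.read_camera(n)
    if f: cv2.imwrite('pics/'+f,p['color'][:,:,::-1])
    return p
def w(p,px,z=None):
    u,v=px;K=p['camera_matrix'];T=p['pose']
    d=p['z_map'][int(round(v)),int(round(u))] if z is None else z
    c=np.array([(u-K[0,2])/K[0,0]*d,(v-K[1,2])/K[1,1]*d,d,1]);return (T@c)[:3]
def cloud(p):
    K=p['camera_matrix'];d=p['z_map'];v,u=np.mgrid[:d.shape[0],:d.shape[1]]
    c=np.stack([(u-K[0,2])/K[0,0]*d,(v-K[1,2])/K[1,1]*d,d],-1)
    q=c@p['pose'][:3,:3].T+p['pose'][:3,3];q[d==0]=np.nan;return q
E
python3 - <<'E'
from h import *
np.set_printoptions(precision=3,suppress=True)
for n in('scene','top'):
    p=shot(n,n+'1.png');print(n,p['pose'])
    C=cloud(p);np.save(n+'.npy',C)
    for t in('locker','active_bar','passive_bar','bolt_thumb','active','passive'):
        for r in robot.search_frame(p,t)[:2]: print(t,r,w(p,r['pixel']))
s=robot.sense();print(s)
E
```

```text
pics
scene [[ -0.622   0.546  -0.561 963.011]
 [  0.783   0.43   -0.45  344.555]
 [ -0.005  -0.719  -0.695 623.386]
 [  0.      0.      0.      1.   ]]
locker {'pixel': [321.4, 208.0], 'confidence': 0.84} [564.088  26.712 119.257]
active_bar {'pixel': [344.2, 200.8], 'confidence': 0.79} [520.691  49.006 118.908]
passive_bar {'pixel': [281.1, 171.8], 'confidence': 0.72} [ 525.878 -113.955  112.857]
bolt_thumb {'pixel': [276.0, 191.2], 'confidence': 0.52} [594.018 -62.103 134.112]
active {'pixel': [342.3, 198.6], 'confidence': 0.6} [519.436  43.44  120.628]
passive {'pixel': [279.6, 170.1], 'confidence': 0.58} [ 523.519 -120.553  112.742]
top [[ -0.023  -0.991   0.132 449.597]
 [ -0.999   0.019  -0.036  41.811]
 [  0.033  -0.133  -0.991 955.55 ]
 [  0.      0.      0.      1.   ]]
locker {'pixel': [329.5, 220.6], 'confidence': 0.97} [508.193 -24.73  127.146]
active_bar {'pixel': [293.0, 222.2], 'confidence': 0.56} [507.091  45.985 119.66 ]
passive_bar {'pixel': [373.3, 216.7], 'confidence': 0.61} [ 515.197 -113.158  111.782]
passive_bar {'pixel': [333.1, 223.9], 'confidence': 0.5} [501.671 -31.54  126.951]
bolt_thumb {'pixel': [349.4, 180.3], 'confidence': 0.62} [584.04  -64.22  142.451]
active {'pixel': [293.5, 219.8], 'confidence': 0.95} [511.751  44.928 119.636]
passive {'pixel': [369.8, 222.2], 'confidence': 0.72} [ 504.471 -105.795  111.413]
{'time_s': 0.7, 'q': array([-1.291,  0.599, -0.002,  1.599,  0.002,  0.943, -0.08 ]), 'joint_velocities': array([-0.002, -0.   ,  0.001, -0.001, -0.   , -0.001,  0.   ]), 'effort': array([ -0.001, -76.462,   1.496, -25.266,  -0.052,   0.011,   0.   ]), 'tool_pos': array([253.261, 679.318, 182.043]), 'tcp_rot': array([[-0.937,  0.349,  0.   ],
       [ 0.349,  0.937, -0.   ],
       [-0.   ,  0.   , -1.   ]]), 'force': array([ 0.284,  0.331, -0.146]), 'ft_torque': array([ 0.01 , -0.028, -0.015]), 'width': 92.93978965838784}
```

View pics/scene1.png

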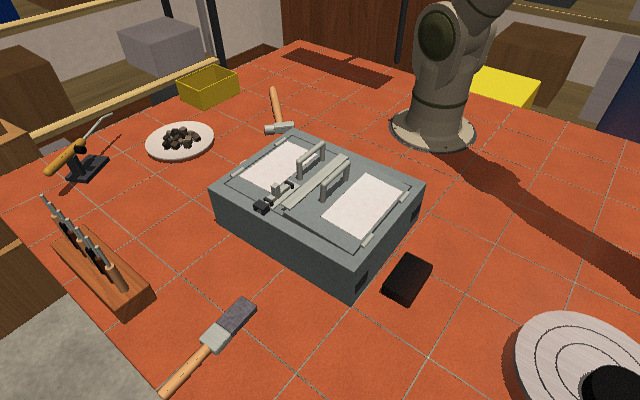

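View pics/top1.png

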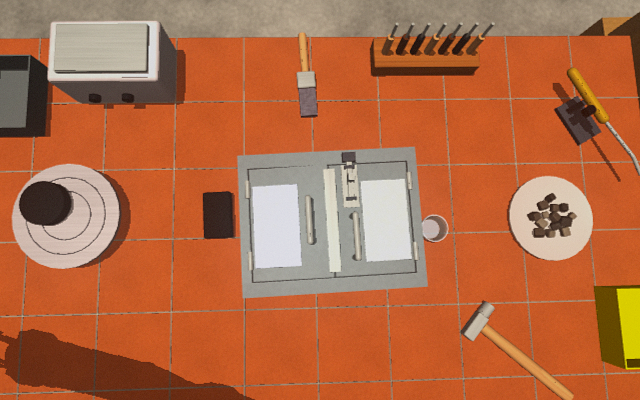

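Run:
```python
from h import *
np.set_printoptions(precision=1,suppress=True)
for n in('top','scene'):
    C=np.load(n+'.npy');P=C.reshape(-1,3)
    m=(P[:,0]>330)&(P[:,0]<690)&(abs(P[:,1]+20)<230)
    P=P[m]
    t=P[(P[:,2]>100)&(P[:,2]<128)]
    r=cv2.minAreaRect(t[:,:2].astype(np.float32));print(n,r,cv2.boxPoints(r).tolist(),len(t))
    h=P[(P[:,2]>148)&(P[:,2]<185)]
    _,lab=cv2.partitionByDummy() if 0 else (0,0)
    for lo,hi in((0,100),(-150,0)):
        q=h[(h[:,1]>lo)&(h[:,1]<hi)]
        b=q[q[:,0]<575]
        if len(b)>3:
            r=cv2.minAreaRect(b[:,:2].astype(np.float32));print(lo,len(b),r,np.median(b,0),b.min(0),b.max(0))
    q=P[(P[:,0]>555)&(P[:,2]>136)&(P[:,1]<0)];print('thumb',len(q),q.mean(0),q.min(0),q.max(0))
C=np.load('top.npy')
for v,u in [(228,270),(228,380),(160,245),(290,250),(220,332),(180,349),(228,435),(222,434),(217,429),(250,242),(250,422)]: print(u,v,C[v,u])
```

```text
top ((510.8683776855469, -29.3734130859375), (280.72808837890625, 360.7348327636719), 2.0414843559265137) [[364.168212890625, 145.8793182373047], [377.0186767578125, -214.6265411376953], [657.5685424804688, -204.6261444091797], [644.7180786132812, 155.8797149658203]] 24319
0 320 ((508.6116027832031, 16.345191955566406), (90.6093978881836, 12.407280921936035), 1.296364188194275) [508.1  16.6 169.2] [463.3   9.2 149.7] [553.8  23.1 173.4]
-150 317 ((476.6102294921875, -72.45945739746094), (89.49293518066406, 12.328272819519043), 2.0130913257598877) [476.2 -71.7 160.4] [432.  -79.2 150.1] [521.2 -64.9 165. ]
thumb 52 [591.2 -67.5 144.5] [584.6 -73.5 137.7] [598.1 -62.1 150. ]
scene ((509.6144104003906, -29.041091918945312), (282.9617614746094, 362.3611145019531), 2.177701950073242) [[361.3510437011719, 146.6324920654297], [375.1203918457031, -215.46690368652344], [657.8778076171875, -204.7146759033203], [644.1083984375, 157.3847198486328]] 15662
0 289 ((509.62176513671875, 18.051246643066406), (89.27593231201172, 11.87342357635498), 2.153886556625366) [517.3  20.5 168.8] [464.9  10.7 148. ] [554.2  25.3 172.8]
-150 216 ((478.6465759277344, -70.12077331542969), (89.10377502441406, 11.923343658447266), 2.1478233337402344) [483.1 -68.1 160.2] [434.2 -76.7 148.7] [523.2 -63.3 163.9]
thumb 64 [592.6 -65.2 143.5] [583.8 -73.4 136.1] [598.5 -59.9 148. ]
270 228 [497.1  91.2 113. ]
380 228 [ 492.6 -125.7  111. ]
245 160 [634.1 139.7 110.7]
250 290 [379.3 130.8 112.3]
332 220 [509.3 -29.7 126.3]
349 180 [584.6 -63.5 142.5]
435 228 [ 495.4 -270.7    3.9]
434 222 [ 508.9 -269.6    3.1]
429 217 [ 518.4 -250.3   30.4]
242 250 [455.7 146.1 109.9]
422 250 [ 447.6 -206.9  111.2]
```

Run:
```python
import cv2
a=cv2.imread('pics/top1.png')[140:305,230:450];cv2.imwrite('pics/topz.png',cv2.resize(a,None,fx=3.5,fy=3.5,interpolation=2))
```

```text
(no output)
```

View pics/topz.png

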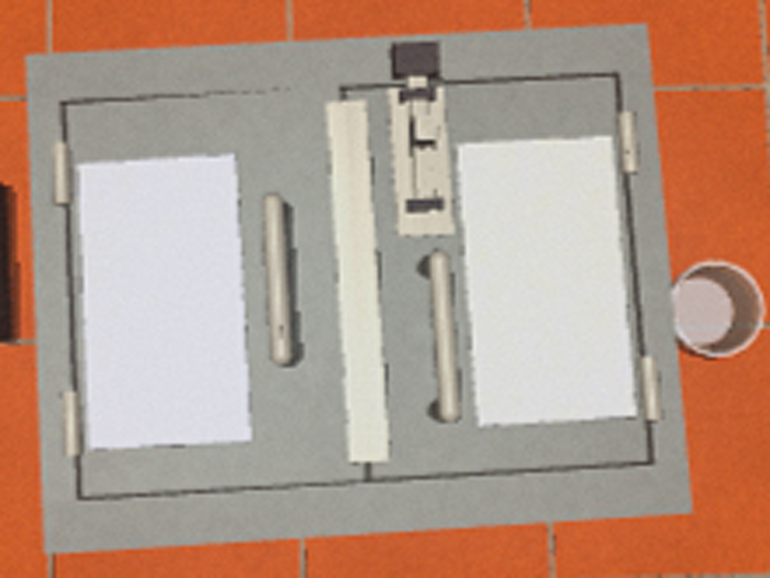

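Run:
```python
from h import *
np.set_printoptions(precision=1,suppress=True)
P=np.load('top.npy').reshape(-1,3);
m=(P[:,0]>150)&(P[:,0]<750)&(P[:,1]>200)&(P[:,1]<680)
q=P[m];print(q[:,2].max(), q[np.argmax(q[:,2])]); r=q[(q[:,0]<640)];print(r[:,2].max(), r[np.argmax(r[:,2])])
```

```text
79.83129166325534 [576.8 517.7  79.8]
79.83129166325534 [576.8 517.7  79.8]
```

Emit:
drive_tool --increments '[{"slide": [0, 0, 0.05], "rotation": [0, 0, 0]}, {"slide": [0, 0, 0.1], "rotation": [0, 0, 0]}, {"slide": [0, 0, 0.15], "rotation": [0, 0, 0.1]}, {"slide": [0.0, -0.0, 0.2], "rotation": [0, 0, 0.2]}, {"slide": [0, 0, 0.2], "rotation": [0, 0, 0.3]}, {"slide": [0, 0, 0.2], "rotation": [0, 0, 0.392]}]' --claw 0.045 --squeeze 40

```text
time_s: 1.3
tool_pos: [253.4, 679.9, 384.5]
tcp_rot: [[-0.999, -0.039, 0.001], [-0.039, 0.999, 0.004], [-0.001, 0.004, -1.0]]
force: [0.1, 0.0, -1.7]
width: 49.3
```

Emit:
drive_tool --increments '[{"slide": [0.018, -0.046, 0], "rotation": [0, 0, 0]}, {"slide": [0.036, -0.093, 0], "rotation": [0, 0, 0]}, {"slide": [0.054, -0.14, 0], "rotation": [0, 0, 0]}, {"slide": [0.072, -0.186, 0], "rotation": [0, 0, 0]}, {"slide": [0.09, -0.233, 0], "rotation": [0, 0, 0]}, {"slide": [0.108, -0.28, 0], "rotation": [0, 0, 0]}, {"slide": [0.126, -0.326, 0], "rotation": [0, 0, 0]}, {"slide": [0.144, -0.373, 0], "rotation": [0, 0, 0]}, {"slide": [0.162, -0.42, 0], "rotation": [0, 0, 0]}, {"slide": [0.18, -0.466, 0], "rotation": [0, 0, 0]}]'

```text
time_s: 2.3
tool_pos: [433.7, 212.0, 384.9]
tcp_rot: [[-0.999, -0.039, 0.002], [-0.039, 0.999, 0.004], [-0.002, 0.004, -1.0]]
force: [1.9, -0.4, 0.9]
width: 45.0
```

Emit:
drive_tool --increments '[{"slide": [0.018, -0.046, 0], "rotation": [0, 0, 0]}, {"slide": [0.036, -0.093, 0], "rotation": [0, 0, 0]}, {"slide": [0.054, -0.14, -0.03], "rotation": [0, 0, 0]}, {"slide": [0.07, -0.18, -0.06], "rotation": [0, 0, 0]}, {"slide": [0.075, -0.195, -0.09], "rotation": [0, 0, 0]}, {"slide": [0.075, -0.195, -0.12], "rotation": [0, 0, 0]}, {"slide": [0.075, -0.195, -0.14], "rotation": [0, 0, 0]}]'

```text
time_s: 3.0
tool_pos: [508.0, 15.7, 243.1]
tcp_rot: [[-0.999, -0.037, 0.0], [-0.037, 0.999, 0.004], [-0.001, 0.004, -1.0]]
force: [0.6, 0.7, -0.1]
width: 45.0
```

Emit:
drive_tool --increments '[{"slide": [0.001, 0.001, -0.03], "rotation": [0, 0, 0]}, {"slide": [0.001, 0.001, -0.06], "rotation": [0, 0, 0]}, {"slide": [0.001, 0.001, -0.08], "rotation": [0, 0, 0]}, {"slide": [0.001, 0.001, -0.098], "rotation": [0, 0, 0]}, {"slide": [0.001, 0.001, -0.098], "rotation": [0, 0, 0]}]'

```text
time_s: 3.5
tool_pos: [507.8, 16.7, 143.4]
tcp_rot: [[-0.999, -0.037, -0.003], [-0.037, 0.999, 0.003], [0.003, 0.003, -1.0]]
force: [-0.5, -0.4, 0.8]
width: 45.3
```

Emit:
drive_tool --increments '[{"slide": [0, 0, 0], "rotation": [0, 0, 0]}, {"slide": [0, 0, 0], "rotation": [0, 0, 0]}, {"slide": [0, 0, 0], "rotation": [0, 0, 0]}, {"slide": [0, 0, 0], "rotation": [0, 0, 0]}, {"slide": [0, 0, 0], "rotation": [0, 0, 0]}, {"slide": [0, 0, 0], "rotation": [0, 0, 0]}]' --claw 0 --squeeze 40

```text
time_s: 4.1
tool_pos: [507.9, 16.7, 143.7]
tcp_rot: [[-0.999, -0.037, -0.003], [-0.037, 0.999, 0.003], [0.002, 0.004, -1.0]]
force: [-0.3, 0.1, 0.1]
width: 2.6
```

Run:
```python
from h import *
shot('scene','s2.png')
f=lambda t:np.array([-118*np.cos(t)+45*np.sin(t),118*np.sin(t)+45*np.cos(t)])
for t in np.arange(.075,1.56,.07): 
    d=f(t)-f(.075); print(round(t,3),d.round(1))
```

```text
0.075 [0. 0.]
0.145 [4.  7.9]
0.215 [ 8.6 15.4]
0.285 [13.7 22.6]
0.355 [19.3 29.5]
0.425 [25.3 35.9]
0.495 [31.8 41.9]
0.565 [38.7 47.5]
0.635 [46.  52.5]
0.705 [53.6 57. ]
0.775 [61.5 61. ]
0.845 [69.6 64.4]
0.915 [78.  67.2]
0.985 [86.6 69.5]
1.055 [95.2 71.1]
1.125 [104.   72.2]
1.195 [112.8  72.6]
1.265 [121.7  72.4]
1.335 [130.5  71.5]
1.405 [139.2  70.1]
1.475 [147.8  68. ]
1.545 [156.2  65.4]
```

View pics/s2.png

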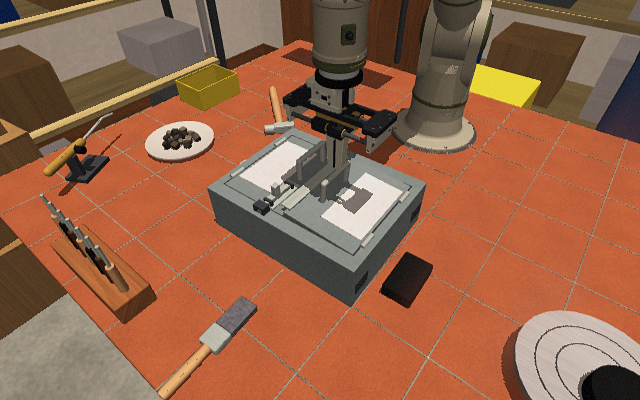

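Run:
```python
from h import *
np.set_printoptions(precision=1,suppress=True)
print(robot.sense()['width'])
p=shot('scene');q=shot('top')
a=p['color'][60:260,200:440,::-1];b=q['color'][140:305,230:450,::-1]
cv2.imwrite('pics/z3.png',cv2.resize(a,None,fx=3,fy=3,interpolation=2));cv2.imwrite('pics/z4.png',cv2.resize(b,None,fx=3.5,fy=3.5,interpolation=2))
```

```text
1.1370217587015494
```

View pics/z3.png

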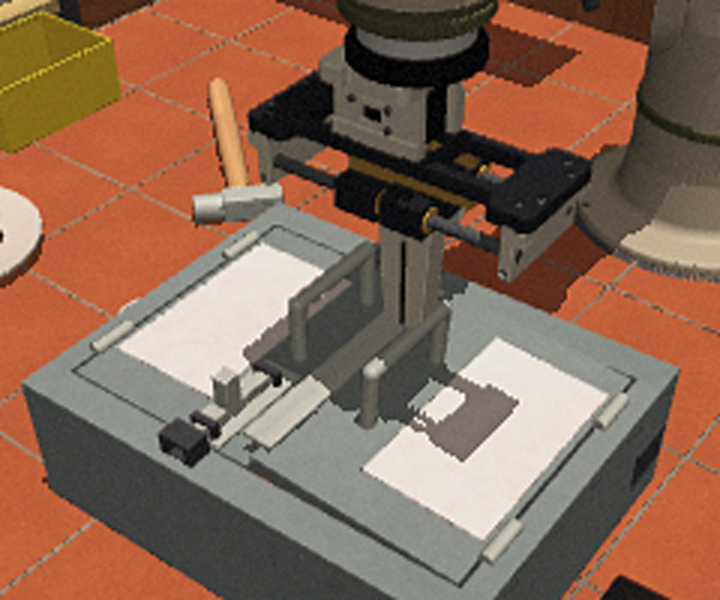

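View pics/z4.png

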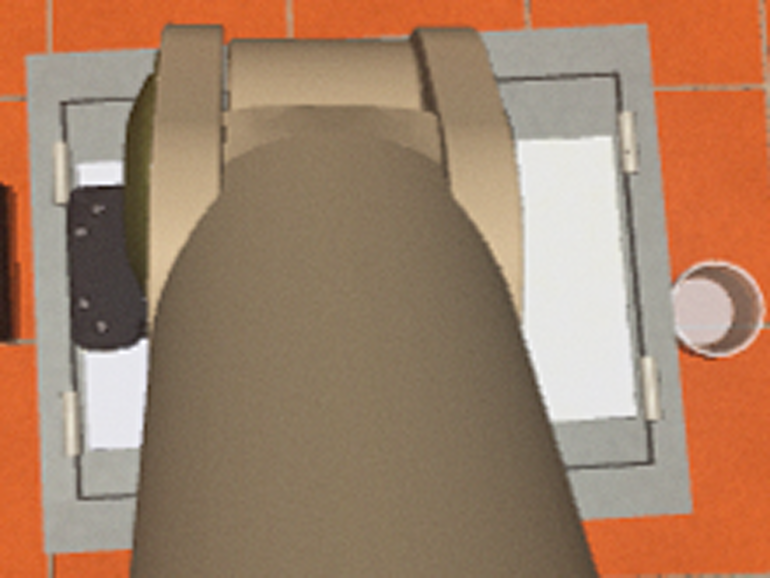

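Run:
```python
from h import *
np.set_printoptions(precision=0,suppress=True)
p=shot('scene');C=cloud(p)
for v in (142,150,156,160,164,168,172,176,180): print(v,[(u,C[v,u].round(0).tolist()) for u in range(322,350,4)])
print(robot.sense()['tool_pos'])
```

```text
142 [(322, [440.0, -70.0, 161.0]), (326, [377.0, -108.0, 111.0]), (330, [516.0, 8.0, 236.0]), (334, [514.0, 16.0, 239.0]), (338, [515.0, 26.0, 244.0]), (342, [514.0, 33.0, 246.0]), (346, [502.0, 34.0, 240.0])]
150 [(322, [442.0, -69.0, 142.0]), (326, [402.0, -88.0, 111.0]), (330, [517.0, 9.0, 220.0]), (334, [513.0, 16.0, 221.0]), (338, [515.0, 26.0, 226.0]), (342, [515.0, 35.0, 230.0]), (346, [500.0, 33.0, 221.0])]
156 [(322, [440.0, -70.0, 125.0]), (326, [421.0, -74.0, 112.0]), (330, [516.0, 9.0, 205.0]), (334, [513.0, 16.0, 207.0]), (338, [516.0, 27.0, 214.0]), (342, [512.0, 33.0, 215.0]), (346, [411.0, -26.0, 128.0])]
160 [(322, [440.0, -70.0, 114.0]), (326, [433.0, -64.0, 112.0]), (330, [515.0, 9.0, 196.0]), (334, [513.0, 16.0, 198.0]), (338, [516.0, 28.0, 206.0]), (342, [509.0, 31.0, 203.0]), (346, [469.0, 14.0, 171.0])]
164 [(322, [448.0, -63.0, 111.0]), (326, [445.0, -55.0, 113.0]), (330, [517.0, 10.0, 188.0]), (334, [513.0, 17.0, 189.0]), (338, [515.0, 27.0, 195.0]), (342, [509.0, 32.0, 194.0]), (346, [477.0, 19.0, 168.0])]
168 [(322, [477.0, -41.0, 129.0]), (326, [473.0, -33.0, 130.0]), (330, [465.0, -29.0, 127.0]), (334, [461.0, -21.0, 129.0]), (338, [500.0, 17.0, 171.0]), (342, [491.0, 20.0, 168.0]), (346, [472.0, 17.0, 154.0])]
172 [(322, [486.0, -33.0, 128.0]), (326, [481.0, -27.0, 128.0]), (330, [476.0, -20.0, 128.0]), (334, [513.0, 17.0, 170.0]), (338, [508.0, 23.0, 169.0]), (342, [455.0, -4.0, 122.0]), (346, [472.0, 17.0, 144.0])]
176 [(322, [497.0, -25.0, 128.0]), (326, [491.0, -19.0, 127.0]), (330, [528.0, 19.0, 171.0]), (334, [520.0, 22.0, 167.0]), (338, [471.0, -3.0, 122.0]), (342, [465.0, 3.0, 121.0]), (346, [472.0, 17.0, 133.0])]
180 [(322, [507.0, -17.0, 128.0]), (326, [541.0, 20.0, 170.0]), (330, [535.0, 24.0, 168.0]), (334, [485.0, -3.0, 121.0]), (338, [480.0, 4.0, 121.0]), (342, [474.0, 10.0, 121.0]), (346, [471.0, 18.0, 122.0])]
[508.  17. 143.]
```

Emit:
drive_tool --increments '[{"slide": [0, 0, 0.04], "rotation": [0, 0, 0]}, {"slide": [0, 0, 0.08], "rotation": [0, 0, 0]}, {"slide": [0, 0, 0.11], "rotation": [0, 0, 0]}, {"slide": [0, 0, 0.11], "rotation": [0, 0, 0]}]' --claw 0.045

```text
time_s: 4.7
tool_pos: [509.9, 16.7, 257.1]
tcp_rot: [[-0.999, -0.037, 0.003], [-0.037, 0.999, 0.005], [-0.004, 0.004, -1.0]]
force: [0.1, 0.7, 0.3]
width: 27.9
```

```bash
cat >> h.py <<'E'
def proj(p,X):
    T=np.linalg.inv(p['pose']);c=T[:3,:3]@np.array(X,float)+T[:3,3];k=p['camera_matrix']@c;return k[:2]/k[2]
def mark(p,pts,f,box,s=3):
    im=p['color'][:,:,::-1].copy();x0,y0,x1,y1=box
    a=cv2.resize(im[y0:y1,x0:x1],None,fx=s,fy=s,interpolation=2)
    for X in pts:
        u,v=(proj(p,X)-[x0,y0]+.5)*s;cv2.drawMarker(a,(int(u),int(v)),(255,0,255),0,14,1)
    cv2.imwrite('pics/'+f,a)
E
python3 - <<'E'
from h import *
np.set_printoptions(precision=1,suppress=True)
p=shot('scene');s=robot.sense();t=s['tool_pos'];R=s['tcp_rot'];print(t,s['width'])
mark(p,[t,t+R[:,1]*22.5,t-R[:,1]*22.5],'z5.png',(200,40,440,240))
C=cloud(p);P=C.reshape(-1,3);m=(abs(P[:,0]-t[0])<25)&(abs(P[:,1]-t[1])<70)&(P[:,2]>t[2]-20)&(P[:,2]<t[2]+120)
q=P[m]
for z in range(int(t[2])-20,int(t[2])+120,10):
    r=q[(q[:,2]>=z)&(q[:,2]<z+10)]
    if len(r):print(z,len(r),r.min(0),r.max(0))
E
```

```text
[508.8  16.8 255.1] 31.81408087234656
295 79 [502.  -10.4 295.1] [519.5  44.7 305. ]
305 137 [498.9 -10.9 305. ] [519.3  46.7 314.8]
315 147 [498.8 -12.7 315.1] [519.9  46.6 324.9]
325 158 [498.2 -12.2 325.1] [519.4  48.  334.8]
335 161 [498.  -12.3 335.1] [519.8  47.8 345. ]
345 177 [498.3 -14.5 345. ] [519.9  48.6 354.9]
355 177 [497.5 -14.6 355.1] [519.2  48.8 365. ]
365 130 [499.6 -14.3 365. ] [519.4  49.7 374.9]
```

View pics/z5.png

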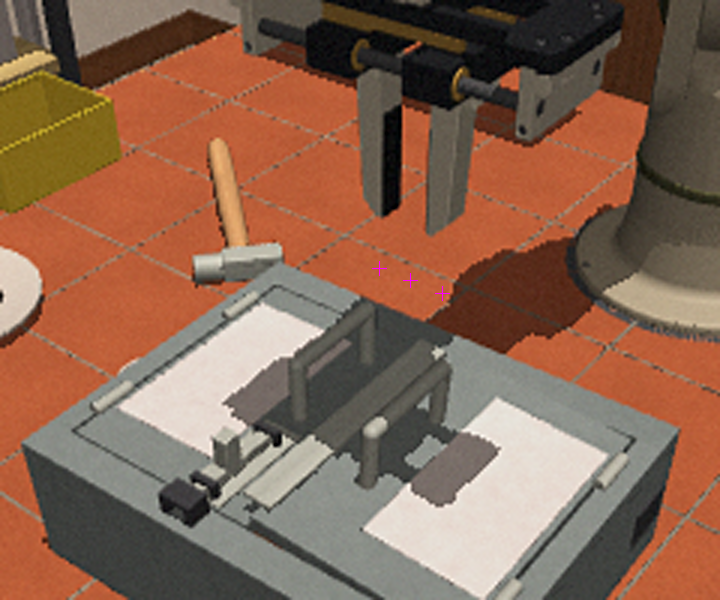

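Run:
```python
from h import *
np.set_printoptions(precision=1,suppress=True)
p=shot('scene');s=robot.sense();t=s['tool_pos'];print(t,s['width'])
C=cloud(p);P=C.reshape(-1,3);q=P[(abs(P[:,0]-t[0])<90)&(abs(P[:,1]-t[1])<130)&(P[:,2]>t[2]+20)]
print(np.sort(q[:,2])[:10])
for z in range(290,460,10):
    r=q[(q[:,2]>=z)&(q[:,2]<z+10)]
    if len(r):print(z,len(r),r.min(0),r.max(0))
```

```text
[507.8  16.8 253.7] 36.11897392128976
[292.9 293.1 293.2 293.3 293.9 294.  294.  294.  294.3 294.3]
290 55 [500.7  -8.5 292.9] [517.9  43.3 300. ]
300 123 [496.5 -13.4 300. ] [518.5  48.6 309.8]
310 145 [498.  -13.6 310. ] [518.9  48.6 320. ]
320 149 [498.1 -13.  320.1] [518.9  49.3 330. ]
330 154 [497.6 -14.9 330.1] [519.5  49.8 340. ]
340 167 [497.  -15.2 340.1] [518.5  51.1 350. ]
350 179 [498.3 -16.4 350. ] [518.8  51.3 360. ]
360 157 [499.4 -17.6 360. ] [519.5  51.7 369.9]
370 111 [472.4 -65.6 370. ] [545.7 103.8 380. ]
380 659 [468.9 -67.7 380. ] [546.5 104.4 390. ]
390 882 [469.  -66.3 390. ] [546.6 104.6 400. ]
400 791 [469.  -73.8 400. ] [547.5 109.9 410. ]
410 1492 [469.2 -78.8 410.1] [546.5 111.8 420. ]
420 955 [468.9 -74.6 420. ] [545.3 111.2 430. ]
430 379 [481.7 -24.8 430. ] [530.8  34.9 440. ]
440 373 [483.2 -24.2 440. ] [531.1  34.4 450. ]
450 222 [486.1 -19.9 450. ] [544.7  34.9 460. ]
```

Emit:
drive_tool --increments '[{"slide": [0, 0, -0.03], "rotation": [0, 0, 0]}, {"slide": [0, 0, -0.06], "rotation": [0, 0, 0]}, {"slide": [0, 0, -0.09], "rotation": [0, 0, 0]}, {"slide": [0, 0, -0.115], "rotation": [0, 0, 0]}, {"slide": [0, 0, -0.135], "rotation": [0, 0, 0]}, {"slide": [0, 0, -0.149], "rotation": [0, 0, 0]}, {"slide": [0, 0, -0.149], "rotation": [0, 0, 0]}]'

```text
time_s: 5.5
tool_pos: [505.6, 16.5, 101.9]
tcp_rot: [[-0.999, -0.037, -0.008], [-0.037, 0.999, 0.003], [0.007, 0.003, -1.0]]
force: [-0.2, 1.1, 0.6]
width: 45.1
```

Emit:
drive_tool --increments '[{"slide": [0, 0, 0], "rotation": [0, 0, 0]}, {"slide": [0, 0, 0], "rotation": [0, 0, 0]}, {"slide": [0, 0, 0], "rotation": [0, 0, 0]}, {"slide": [0, 0, 0], "rotation": [0, 0, 0]}, {"slide": [0, 0, 0], "rotation": [0, 0, 0]}, {"slide": [0, 0, 0], "rotation": [0, 0, 0]}]' --claw 0 --squeeze 40

```text
time_s: 6.1
tool_pos: [505.8, 17.1, 102.2]
tcp_rot: [[-0.999, -0.038, -0.007], [-0.038, 0.999, 0.003], [0.007, 0.004, -1.0]]
force: [0.1, 3.8, 0.4]
width: 10.7
```

Emit:
drive_tool --increments '[{"slide": [0, 0.004, 0.008], "rotation": [0, 0, 0]}, {"slide": [0, 0.009, 0.015], "rotation": [0, 0, 0]}, {"slide": [0, 0.014, 0.023], "rotation": [0, 0, 0]}, {"slide": [-0.001, 0.019, 0.029], "rotation": [0, 0, 0]}, {"slide": [-0.001, 0.025, 0.036], "rotation": [0, 0, 0]}, {"slide": [-0.001, 0.032, 0.042], "rotation": [0, 0, 0]}, {"slide": [-0.001, 0.039, 0.047], "rotation": [0, 0, 0]}, {"slide": [-0.002, 0.046, 0.052], "rotation": [0, 0, 0]}]'

```text
time_s: 6.9
tool_pos: [504.3, 60.2, 155.7]
tcp_rot: [[-0.999, -0.035, -0.005], [-0.035, 0.999, 0.0], [0.005, 0.001, -1.0]]
force: [1.7, -13.8, 3.7]
width: 10.9
```

Run:
```python
from h import *
p=shot('scene');mark(p,[],'z6.png',(200,40,440,240));s=robot.sense();print(s['tool_pos'],s['force'],s['ft_torque'],s['width'])
```

```text
[504.35830415  61.30513818 156.42603815] [ -1.16978406 -12.68476628  12.08461961] [-2.77191433  0.40662232  0.00704836] 10.837191695511555
```

View pics/z6.png

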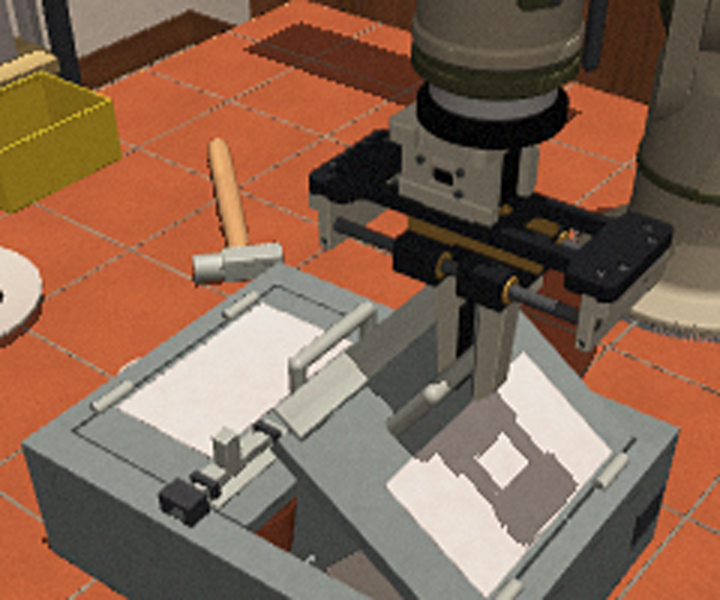

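Emit:
drive_tool --increments '[{"slide": [0, 0.009, 0.004], "rotation": [0, 0, 0]}, {"slide": [0, 0.017, 0.007], "rotation": [0, 0, 0]}, {"slide": [-0.001, 0.025, 0.01], "rotation": [0, 0, 0]}, {"slide": [-0.001, 0.034, 0.013], "rotation": [0, 0, 0]}, {"slide": [-0.001, 0.042, 0.015], "rotation": [0, 0, 0]}, {"slide": [-0.002, 0.051, 0.017], "rotation": [0, 0, 0]}, {"slide": [-0.002, 0.06, 0.018], "rotation": [0, 0, 0]}, {"slide": [-0.002, 0.069, 0.0185], "rotation": [0, 0, 0]}, {"slide": [-0.003, 0.078, 0.018], "rotation": [0, 0, 0]}, {"slide": [-0.003, 0.087, 0.017], "rotation": [0, 0, 0]}]'

```text
time_s: 7.95
tool_pos: [501.6, 147.2, 175.1]
tcp_rot: [[-0.999, -0.035, -0.003], [-0.035, 0.999, 0.0], [0.003, 0.0, -1.0]]
force: [0.3, -7.6, 3.6]
width: 10.8
```

Run:
```python
from h import *
p=shot('scene');mark(p,[],'z7.png',(200,20,440,220));s=robot.sense();print(s['tool_pos'],s['force'],s['ft_torque'],s['width'])
```

```text
[501.52406849 148.95889836 174.7973234 ] [ 0.0107328  -5.78745779  6.36958931] [-1.56849429  0.05186501 -0.01622987] 10.657840045854174
```

View pics/z7.png

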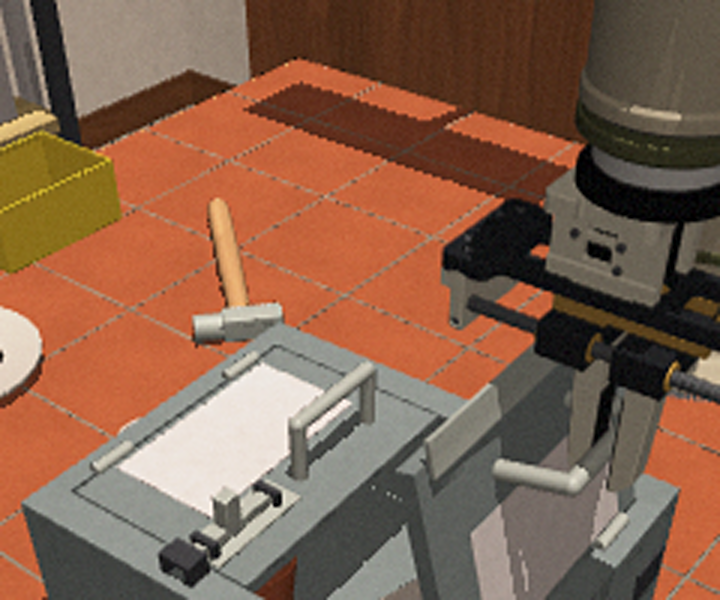

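Emit:
drive_tool --increments '[{"slide": [0, 0.008, -0.001], "rotation": [0, 0, 0]}, {"slide": [-0.001, 0.016, -0.003], "rotation": [0, 0, 0]}, {"slide": [-0.001, 0.024, -0.006], "rotation": [0, 0, 0]}, {"slide": [-0.001, 0.028, -0.0075], "rotation": [0, 0, 0]}, {"slide": [-0.001, 0.028, -0.0075], "rotation": [0, 0, 0]}, {"slide": [-0.001, 0.028, -0.0075], "rotation": [0, 0, 0]}]'

```text
time_s: 8.6
tool_pos: [500.7, 177.0, 168.1]
tcp_rot: [[-0.999, -0.037, -0.003], [-0.037, 0.999, 0.001], [0.003, 0.001, -1.0]]
force: [0.6, -3.1, 2.4]
width: 10.6
```

Run:
```python
from h import *
p=shot('scene');mark(p,[],'z8.png',(280,20,520,220));s=robot.sense();print(s['tool_pos'],s['force'],s['ft_torque'],s['width'])
```

```text
[500.71415607 176.98683913 168.08951545] [-0.31204307 -2.30990974  3.84090283] [-0.90743111 -0.0410185  -0.00100974] 10.717522823483929
```

View pics/z8.png

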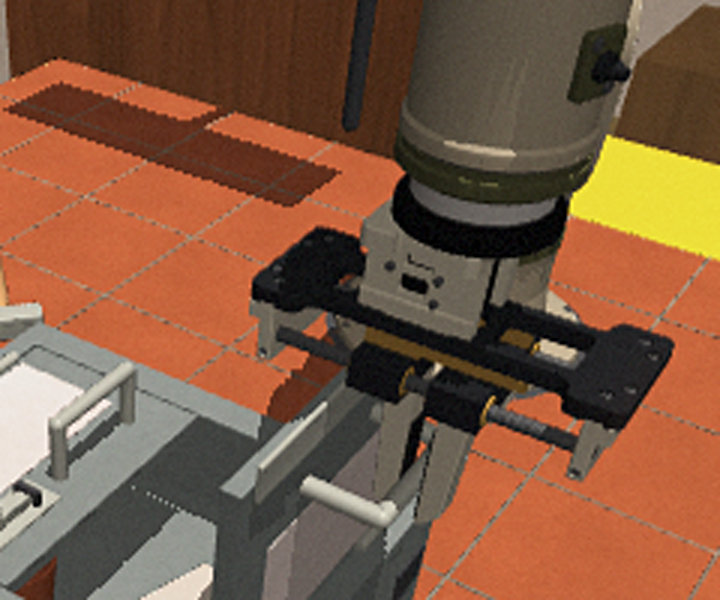

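Emit:
drive_tool --increments '[{"slide": [0, 0, 0], "rotation": [0, 0, 0]}, {"slide": [0, 0, 0], "rotation": [0, 0, 0]}, {"slide": [0, 0, 0], "rotation": [0, 0, 0]}, {"slide": [0, 0, 0], "rotation": [0, 0, 0]}]' --claw 0.026

```text
time_s: 9.05
tool_pos: [500.6, 177.3, 168.1]
tcp_rot: [[-0.999, -0.037, -0.003], [-0.037, 0.999, 0.002], [0.003, 0.002, -1.0]]
force: [0.7, -0.1, -0.1]
width: 25.9
```

Emit:
drive_tool --increments '[{"slide": [0, 0, 0.015], "rotation": [0, 0, 0]}, {"slide": [0, 0, 0.03], "rotation": [0, 0, 0]}, {"slide": [0, 0, 0.05], "rotation": [0, 0, 0]}, {"slide": [0, 0, 0.08], "rotation": [0, 0, 0]}, {"slide": [0, 0, 0.12], "rotation": [0, 0, 0]}, {"slide": [0, 0, 0.16], "rotation": [0, 0, 0]}]'

```text
time_s: 9.65
tool_pos: [500.1, 177.2, 329.3]
tcp_rot: [[-0.999, -0.037, -0.004], [-0.037, 0.999, 0.001], [0.004, 0.001, -1.0]]
force: [0.5, 0.4, -0.5]
width: 26.1
```

Run:
```python
from h import *
p=shot('scene');mark(p,[],'z9.png',(200,20,440,220));s=robot.sense();print(s['tool_pos'],s['force'],s['width'])
```

```text
[502.89027343 178.00806263 335.77447496] [2.17020117 0.35605368 5.60888566] 26.029466524563297
```

View pics/z9.png

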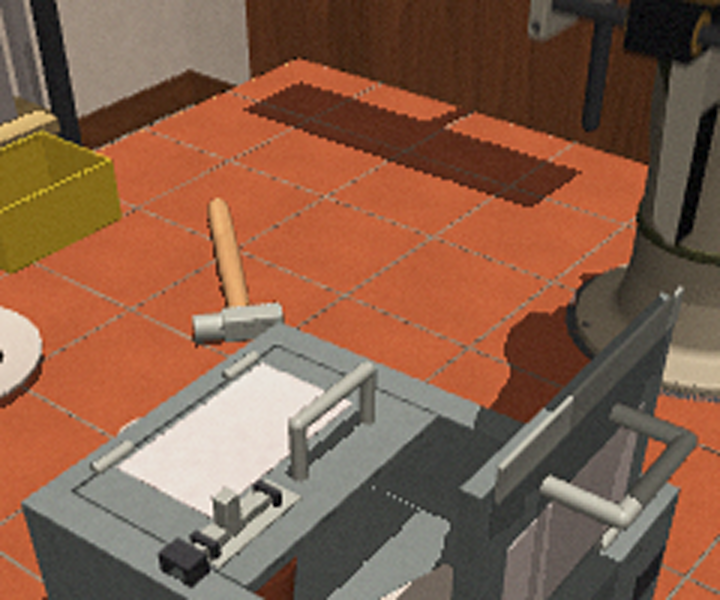

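Emit:
drive_tool --increments '[{"slide": [0.015, -0.045, 0], "rotation": [0, 0, 0]}, {"slide": [0.031, -0.09, 0], "rotation": [0, 0, 0]}, {"slide": [0.047, -0.135, 0], "rotation": [0, 0, 0]}, {"slide": [0.063, -0.18, 0], "rotation": [0, 0, 0]}, {"slide": [0.078, -0.22, -0.03], "rotation": [0, 0, 0]}, {"slide": [0.088, -0.2455, -0.07], "rotation": [0, 0, 0]}, {"slide": [0.088, -0.2455, -0.11], "rotation": [0, 0, 0]}, {"slide": [0.088, -0.2455, -0.15], "rotation": [0, 0, 0]}, {"slide": [0.088, -0.2455, -0.18], "rotation": [0, 0, 0]}, {"slide": [0.088, -0.2455, -0.18], "rotation": [0, 0, 0]}]' --claw 0.024

```text
time_s: 10.7
tool_pos: [588.3, -67.0, 151.9]
tcp_rot: [[-0.999, -0.036, -0.003], [-0.036, 0.999, 0.006], [0.003, 0.006, -1.0]]
force: [-0.8, 0.4, 0.6]
width: 24.0
```

Run:
```python
from h import *
np.set_printoptions(precision=1,suppress=True)
p=shot('scene');s=robot.sense();t=s['tool_pos'];print(t,s['force'],s['width'],s['tcp_rot'])
mark(p,[t+[0,0,40]],'z10.png',(200,40,440,240))
C=cloud(p);P=C.reshape(-1,3);q=P[(abs(P[:,0]-t[0])<90)&(abs(P[:,1]-t[1])<110)&(P[:,2]>t[2]+20)]
print(np.sort(q[:,2])[:6])
for z in range(int(t[2])+36,int(t[2])+90,8):
    r=q[(q[:,2]>=z)&(q[:,2]<z+8)]
    if len(r):print(z,len(r),r.min(0),r.max(0))
q=P[(P[:,0]>560)&(P[:,0]<620)&(P[:,2]>136)&(P[:,2]<152)&(P[:,1]<-40)&(P[:,1]>-90)];print('thumb',len(q),q.mean(0),q.min(0),q.max(0))
q=P[(P[:,0]>540)&(P[:,0]<660)&(P[:,2]>114)&(P[:,2]<136)&(P[:,1]<-40)&(P[:,1]>-100)]
print(q.shape)
for x in range(540,660,8):
    r=q[(q[:,0]>=x)&(q[:,0]<x+8)]
    if len(r):print(x,len(r),r.min(0),r.max(0))
```

```text
[589.7 -67.3 154.3] [-0.3  0.2  1.2] 24.43504523550928 [[-1. -0.  0.]
 [-0.  1.  0.]
 [-0.  0. -1.]]
[189.7 189.9 190.1 190.5 190.7 190.9]
190 42 [581.  -88.2 190.1] [597.6 -44.7 198. ]
198 77 [578.4 -93.8 198.3] [597.5 -39.5 205.9]
206 85 [578.2 -93.8 206.1] [597.7 -39.2 214. ]
214 86 [578.1 -91.9 214.2] [598.2 -38.7 221.9]
222 92 [577.2 -93.3 222. ] [598.3 -37.7 230. ]
230 98 [577.8 -94.6 230.2] [597.7 -38.  237.9]
238 93 [578.4 -93.9 238.1] [598.1 -37.  246. ]
thumb 63 [592.5 -65.4 143.2] [582.3 -73.8 136.1] [598.2 -60.4 147.4]
(465, 3)
540 4 [542.9 -98.3 114.2] [547.9 -56.9 124.5]
548 51 [548.1 -83.9 114.3] [555.4 -55.4 126.5]
556 27 [556.4 -82.7 114.1] [564.  -53.4 123.9]
564 29 [564.  -72.9 114.2] [571.7 -52.7 124.6]
572 25 [572.2 -71.  114.1] [580.  -51.5 125.6]
580 22 [580.4 -63.  114.1] [587.9 -52.6 135.6]
588 28 [588.3 -82.9 114.2] [595.8 -51.5 134.9]
596 46 [596.1 -81.  114. ] [603.6 -50.4 135.9]
604 22 [604.  -72.9 114. ] [611.9 -52.7 126.1]
612 50 [612.2 -77.4 114.3] [619.9 -51.9 126.9]
620 25 [620.2 -79.1 115.9] [627.9 -52.3 129.6]
628 55 [628.2 -78.6 114.4] [635.9 -52.1 129.6]
636 81 [636.  -78.7 114.1] [643.8 -51.6 130.3]
```

View pics/z10.png

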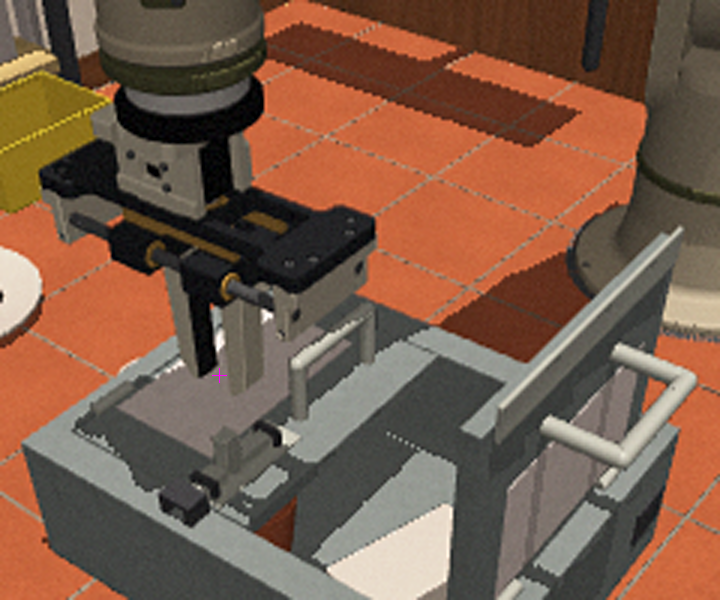

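Emit:
drive_tool --increments '[{"slide": [0.002, 0, -0.02], "rotation": [0, 0, 0]}, {"slide": [0.002, 0, -0.04], "rotation": [0, 0, 0]}, {"slide": [0.002, 0, -0.055], "rotation": [0, 0, 0]}, {"slide": [0.002, 0, -0.067], "rotation": [0, 0, 0]}, {"slide": [0.002, 0, -0.067], "rotation": [0, 0, 0]}]'

```text
time_s: 11.25
tool_pos: [592.0, -67.2, 87.4]
tcp_rot: [[-0.999, -0.036, 0.0], [-0.036, 0.999, 0.006], [-0.0, 0.006, -1.0]]
force: [-0.6, 0.4, -1.2]
width: 23.7
```

Emit:
drive_tool --increments '[{"slide": [0, 0, 0], "rotation": [0, 0, 0]}, {"slide": [0, 0, 0], "rotation": [0, 0, 0]}, {"slide": [0, 0, 0], "rotation": [0, 0, 0]}, {"slide": [0, 0, 0], "rotation": [0, 0, 0]}]' --claw 0 --squeeze 30

```text
time_s: 11.65
tool_pos: [592.7, -67.3, 88.5]
tcp_rot: [[-0.999, -0.036, 0.002], [-0.036, 0.999, 0.006], [-0.002, 0.006, -1.0]]
force: [-1.2, 0.5, 7.4]
width: 11.7
```

Gripped the post. Draw 28 mm in −x (locker axis: −28, −1).

Emit:
drive_tool --increments '[{"slide": [-0.005, 0, 0], "rotation": [0, 0, 0]}, {"slide": [-0.01, 0, 0], "rotation": [0, 0, 0]}, {"slide": [-0.015, -0.0005, 0], "rotation": [0, 0, 0]}, {"slide": [-0.02, -0.0007, 0], "rotation": [0, 0, 0]}, {"slide": [-0.025, -0.001, 0], "rotation": [0, 0, 0]}, {"slide": [-0.028, -0.001, 0], "rotation": [0, 0, 0]}, {"slide": [-0.028, -0.001, 0], "rotation": [0, 0, 0]}, {"slide": [-0.028, -0.001, 0], "rotation": [0, 0, 0]}]'

```text
time_s: 12.45
tool_pos: [570.1, -68.3, 89.5]
tcp_rot: [[-0.999, -0.037, 0.012], [-0.037, 0.999, 0.005], [-0.012, 0.004, -1.0]]
force: [15.4, 0.5, -5.8]
width: 11.8
```

Run:
```python
from h import *
np.set_printoptions(precision=1,suppress=True)
p=shot('scene');s=robot.sense();t=s['tool_pos'];print(t,s['force'],s['width'])
mark(p,[],'z11.png',(200,40,440,240))
```

```text
[570.1 -68.3  89.5] [14.4  1.2 -6. ] 11.809567160258188
```

View pics/z11.png

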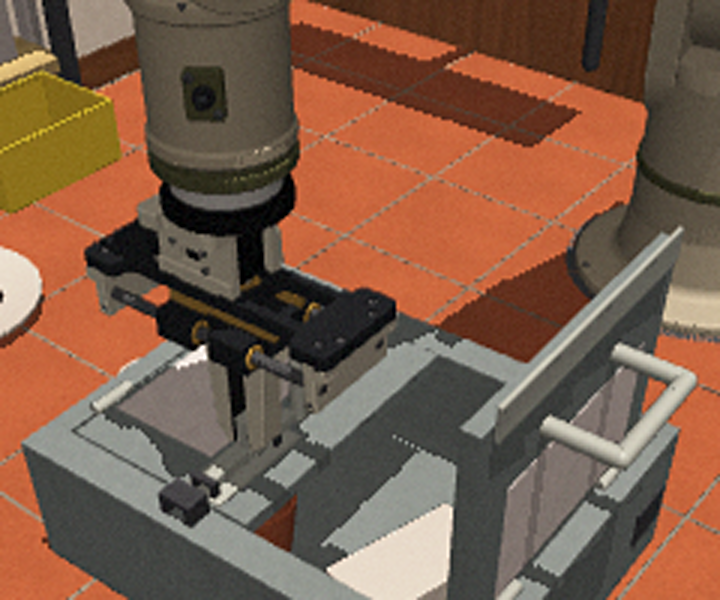

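Emit:
drive_tool --increments '[{"slide": [-0.006, 0, 0], "rotation": [0, 0, 0]}, {"slide": [-0.012, 0, 0], "rotation": [0, 0, 0]}, {"slide": [-0.014, 0, 0], "rotation": [0, 0, 0]}, {"slide": [-0.014, 0, 0], "rotation": [0, 0, 0]}]'

```text
time_s: 12.9
tool_pos: [570.1, -68.9, 92.5]
tcp_rot: [[-0.999, -0.038, 0.037], [-0.038, 0.999, 0.001], [-0.037, -0.0, -0.999]]
force: [34.7, -0.8, -11.4]
width: 12.0
```

Emit:
drive_tool --increments '[{"slide": [0.0, 0, 0], "rotation": [0, 0, 0]}, {"slide": [0, 0, 0], "rotation": [0, 0, 0]}, {"slide": [0, 0, 0], "rotation": [0, 0, 0]}]' --claw 0.024

```text
time_s: 13.2
tool_pos: [568.2, -68.7, 92.1]
tcp_rot: [[-0.999, -0.038, 0.034], [-0.038, 0.999, 0.002], [-0.034, 0.001, -0.999]]
force: [-0.6, -0.3, -0.1]
width: 23.4
```

Emit:
drive_tool --increments '[{"slide": [0, 0, 0.03], "rotation": [0, -0.02, 0]}, {"slide": [0, 0, 0.06], "rotation": [0, -0.037, 0]}, {"slide": [0, 0, 0.1], "rotation": [0, -0.037, 0]}, {"slide": [0, 0, 0.1], "rotation": [0, -0.037, 0]}]'

```text
time_s: 13.6
tool_pos: [568.9, -69.3, 196.0]
tcp_rot: [[-0.996, -0.037, 0.075], [-0.037, 0.999, 0.002], [-0.075, -0.001, -0.997]]
force: [-0.1, -0.4, -0.7]
width: 23.9
```

Run:
```python
from h import *
np.set_printoptions(precision=1,suppress=True)
p=shot('scene');s=robot.sense();t=s['tool_pos'];print(t,s['force'],s['width']);print(s['tcp_rot'].round(3))
mark(p,[],'z12.png',(200,40,440,240))
P=cloud(p).reshape(-1,3)
q=P[(P[:,0]>530)&(P[:,0]<620)&(P[:,2]>136)&(P[:,2]<152)&(P[:,1]<-40)&(P[:,1]>-90)];print('thumb',len(q),q.mean(0),q.min(0),q.max(0))
q=P[(P[:,0]<620)&(P[:,0]>400)&(P[:,1]>60)&(P[:,1]<140)&(P[:,2]>150)&(P[:,2]<260)];print(q.mean(0),np.linalg.svd(q-q.mean(0),full_matrices=0)[2][2])
```

```text
[568.  -68.7 193.9] [ 0.2 -0.1  0.7] 24.23597324982292
[[-1.  -0.   0.1]
 [-0.   1.   0. ]
 [-0.1 -0.  -1. ]]
thumb 74 [570.1 -66.8 145.5] [561.5 -74.9 136.5] [576.5 -62.2 151.4]
[534.6 132.5 206.4] [ 0. -1.  0.]
```

View pics/z12.png

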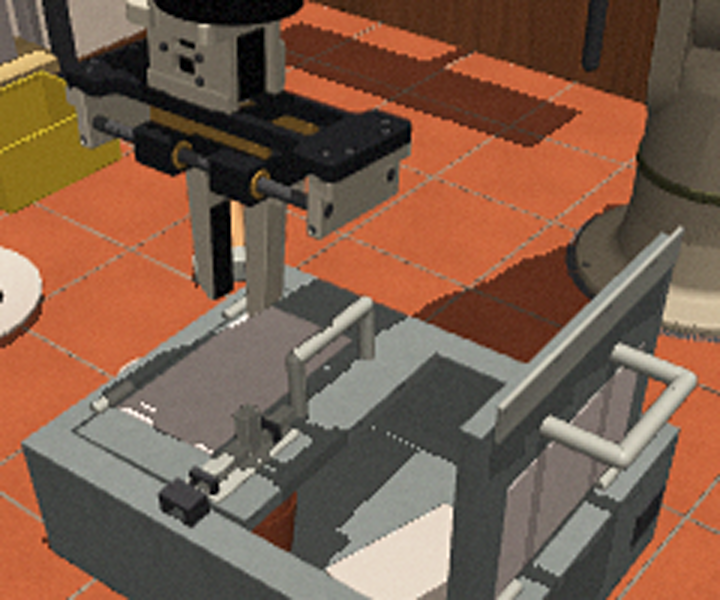

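Emit:
drive_tool --increments '[{"slide": [0, -0.03, 0.04], "rotation": [0, 0.03, 0]}, {"slide": [0, -0.07, 0.08], "rotation": [0, 0.06, 0]}, {"slide": [0, -0.11, 0.1], "rotation": [0, 0.075, 0]}, {"slide": [0, -0.15, 0.1], "rotation": [0, 0.075, 0]}, {"slide": [0, -0.19, 0.1], "rotation": [0, 0.075, 0]}, {"slide": [0, -0.23, 0.1], "rotation": [0, 0.075, 0]}, {"slide": [0, -0.25, 0.1], "rotation": [0, 0.075, 0]}]'

```text
time_s: 14.35
tool_pos: [565.7, -322.0, 291.9]
tcp_rot: [[-0.999, -0.034, -0.006], [-0.034, 0.999, 0.003], [0.006, 0.003, -1.0]]
force: [-0.6, 0.1, 0.5]
width: 24.0
```

Run:
```python
from h import *
np.set_printoptions(precision=1,suppress=True)
p=shot('top');q=shot('scene');s=robot.sense();print(s['tool_pos'],s['tcp_rot'])
mark(p,[],'t13.png',(300,140,440,240),5);mark(q,[],'s13.png',(230,140,330,220),7)
P=cloud(q).reshape(-1,3)
q=P[(P[:,0]>530)&(P[:,0]<620)&(P[:,2]>136)&(P[:,2]<152)&(P[:,1]<-40)&(P[:,1]>-90)];print('thumb',len(q),q.mean(0),q.min(0),q.max(0))
P=cloud(p).reshape(-1,3)
q=P[(P[:,0]>530)&(P[:,0]<620)&(P[:,2]>136)&(P[:,2]<152)&(P[:,1]<-40)&(P[:,1]>-90)];print('thumb top',len(q),q.mean(0),q.min(0),q.max(0))
```

```text
[ 565.7 -321.8  291.8] [[-1. -0. -0.]
 [-0.  1.  0.]
 [ 0.  0. -1.]]
thumb 74 [570.4 -66.6 145.6] [561.2 -74.1 136. ] [576.5 -61.7 151.5]
thumb top 58 [568.7 -69.8 147.8] [561.7 -76.3 136.1] [576.1 -63.8 151.7]
```

View pics/t13.png

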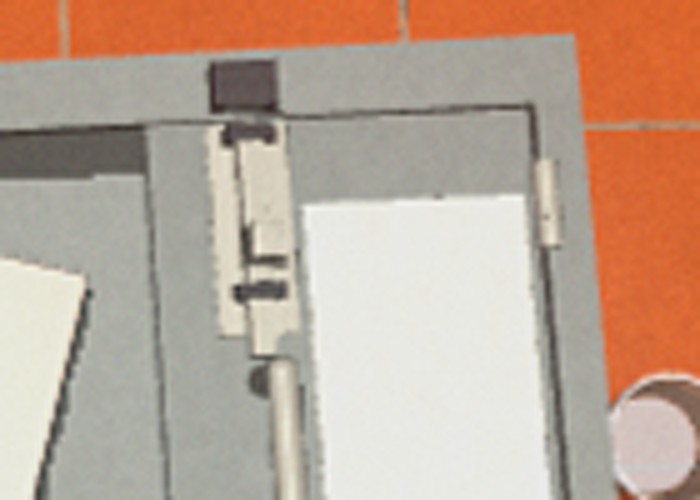

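View pics/s13.png

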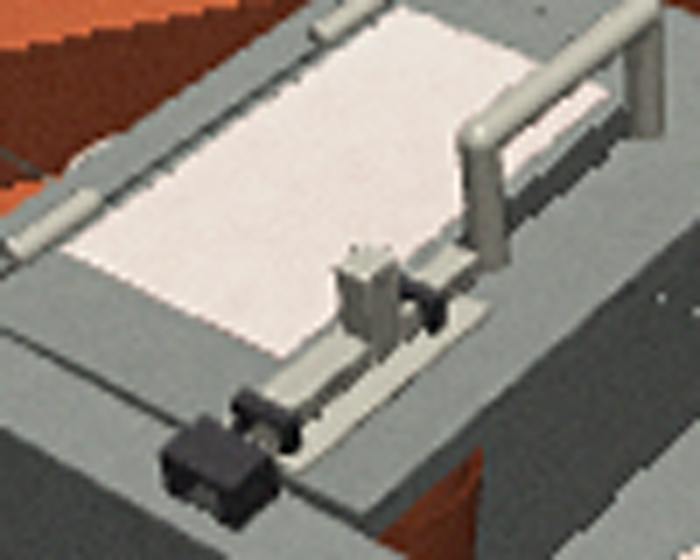

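Run:
```python
from h import *
np.set_printoptions(precision=3,suppress=True)
for n in('top','scene'):
    p=shot(n);P=cloud(p).reshape(-1,3)
    q=P[(P[:,0]>430)&(P[:,0]<570)&(P[:,1]>-160)&(P[:,1]<-90)&(P[:,2]>90)&(P[:,2]<150)]
    m=q.mean(0);nn=np.linalg.svd(q-m,full_matrices=0)[2][2];print(n,m,nn/nn[2])
P=np.load('top.npy').reshape(-1,3);q=P[(P[:,0]>430)&(P[:,0]<570)&(P[:,1]>-160)&(P[:,1]<-90)&(P[:,2]>90)&(P[:,2]<150)]
m=q.mean(0);nn=np.linalg.svd(q-m,full_matrices=0)[2][2];print('orig top',m,nn/nn[2])
print(robot.sense()['tool_pos'])
```

```text
top [ 499.102 -124.877  113.402] [ 0.    -0.028  1.   ]
scene [ 506.369 -127.502  114.048] [ 0.001 -0.028  1.   ]
orig top [ 499.23  -124.792  111.383] [-0.     0.003  1.   ]
[ 567.077 -317.887  292.112]
```

Emit:
drive_tool --increments '[{"slide": [0.006, 0.045, 0], "rotation": [0, 0, 0]}, {"slide": [0.012, 0.09, 0], "rotation": [0, 0, 0]}, {"slide": [0.018, 0.135, 0], "rotation": [0, 0, 0]}, {"slide": [0.024, 0.18, -0.02], "rotation": [0, 0, 0]}, {"slide": [0.03, 0.22, -0.05], "rotation": [0, 0, 0]}, {"slide": [0.031, 0.25, -0.09], "rotation": [0, 0, 0]}, {"slide": [0.031, 0.253, -0.13], "rotation": [0, 0, 0]}, {"slide": [0.031, 0.253, -0.16], "rotation": [0, 0, 0]}, {"slide": [0.031, 0.253, -0.16], "rotation": [0, 0, 0]}]' --claw 0

```text
time_s: 15.45
tool_pos: [594.7, -61.9, 128.2]
tcp_rot: [[-0.999, -0.04, -0.013], [-0.04, 0.999, 0.005], [0.013, 0.006, -1.0]]
force: [-0.0, -0.2, 0.0]
width: 0.4
```

Emit:
drive_tool --increments '[{"slide": [0.003, -0.006, -0.01], "rotation": [0, 0, 0]}, {"slide": [0.003, -0.006, -0.025], "rotation": [0, 0, 0]}, {"slide": [0.003, -0.006, -0.034], "rotation": [0, 0, 0]}, {"slide": [0.003, -0.006, -0.034], "rotation": [0, 0, 0]}]'

```text
time_s: 15.85
tool_pos: [597.5, -68.0, 94.0]
tcp_rot: [[-0.999, -0.04, -0.014], [-0.04, 0.999, 0.006], [0.013, 0.006, -1.0]]
force: [0.0, -0.0, 1.0]
width: 0.4
```

Run:
```python
from h import *
p=shot('scene');mark(p,[],'s14.png',(200,80,340,220),5);s=robot.sense();print(s['tool_pos'],s['force'])
```

```text
[597.82336588 -68.10511522  94.55360291] [ 0.19610501 -1.03911063  0.18159154]
```

View pics/s14.png

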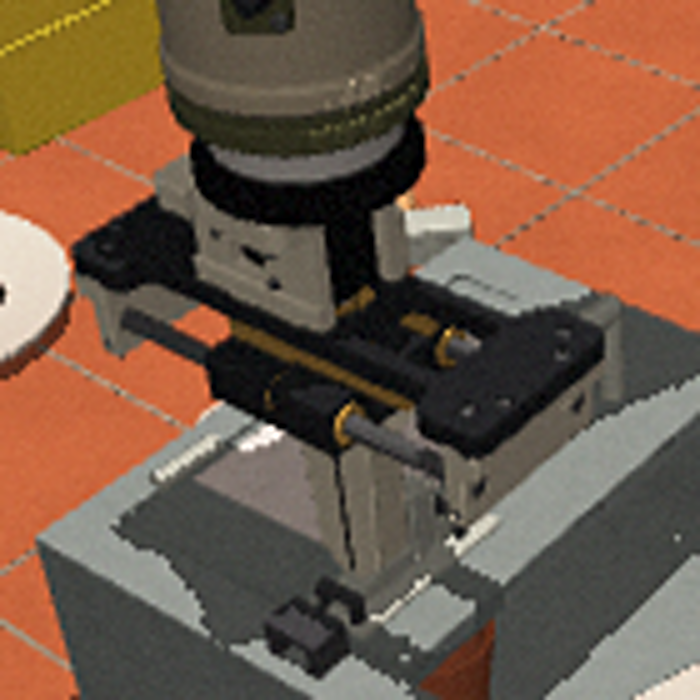

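Emit:
drive_tool --increments '[{"slide": [-0.004, 0, 0], "rotation": [0, 0, 0]}, {"slide": [-0.008, 0, 0], "rotation": [0, 0, 0]}, {"slide": [-0.01, 0, 0], "rotation": [0, 0, 0]}, {"slide": [-0.012, 0, 0], "rotation": [0, 0, 0]}, {"slide": [-0.014, 0, 0], "rotation": [0, 0, 0]}, {"slide": [-0.016, 0, 0], "rotation": [0, 0, 0]}, {"slide": [-0.016, 0, 0], "rotation": [0, 0, 0]}]'

```text
time_s: 16.6
tool_pos: [585.3, -68.1, 95.1]
tcp_rot: [[-0.999, -0.041, -0.006], [-0.041, 0.999, 0.005], [0.006, 0.005, -1.0]]
force: [9.1, -0.3, -3.8]
width: 0.9
```

Emit:
drive_tool --increments '[{"slide": [-0.006, 0, 0], "rotation": [0, 0, 0]}, {"slide": [-0.01, 0, 0], "rotation": [0, 0, 0]}, {"slide": [-0.01, 0, 0], "rotation": [0, 0, 0]}, {"slide": [-0.01, 0, 0], "rotation": [0, 0, 0]}]'

```text
time_s: 17.0
tool_pos: [585.5, -68.5, 97.2]
tcp_rot: [[-0.999, -0.041, 0.012], [-0.041, 0.999, 0.002], [-0.012, 0.002, -1.0]]
force: [23.3, -0.8, -7.5]
width: 0.3
```

Emit:
drive_tool --increments '[{"slide": [0.01, 0, 0], "rotation": [0, 0.01, 0]}, {"slide": [0.01, 0, 0.04], "rotation": [0, 0.012, 0]}, {"slide": [0.01, 0, 0.08], "rotation": [0, 0.012, 0]}, {"slide": [0, 0, 0.12], "rotation": [0, 0.012, 0]}, {"slide": [-0.04, -0.002, 0.13], "rotation": [0, 0.012, 0]}, {"slide": [-0.08, -0.004, 0.13], "rotation": [0, 0.012, 0]}, {"slide": [-0.108, -0.005, 0.12], "rotation": [0, 0.012, 0]}, {"slide": [-0.1085, -0.0055, 0.1], "rotation": [0, 0.012, 0]}, {"slide": [-0.1085, -0.0055, 0.1], "rotation": [0, 0.012, 0]}]' --claw 0.045

```text
time_s: 17.9
tool_pos: [475.2, -73.8, 196.2]
tcp_rot: [[-0.999, -0.041, -0.003], [-0.041, 0.999, 0.002], [0.003, 0.003, -1.0]]
force: [0.2, 0.1, 0.5]
width: 45.6
```

Run:
```python
from h import *
np.set_printoptions(precision=2,suppress=True)
p=shot('scene');s=robot.sense();t=s['tool_pos'];print(t,s['force'],s['width'],s['tcp_rot'])
mark(p,[],'s15.png',(200,40,440,240),3)
P=cloud(p).reshape(-1,3);q=P[(abs(P[:,0]-t[0])<50)&(abs(P[:,1]-t[1])<60)&(P[:,2]>t[2]+20)]
print(np.sort(q[:,2])[:6])
r=q[(q[:,2]<t[2]+60)];print(r.min(0),r.max(0))
q=P[(P[:,0]>420)&(P[:,0]<540)&(P[:,2]>152)&(P[:,2]<175)&(P[:,1]<-50)&(P[:,1]>-100)];print('bar',len(q),np.median(q,0),cv2.minAreaRect(q[:,:2].astype(np.float32)),q.max(0))
```

```text
[476.44 -74.   197.01] [ 0.71  0.09 -0.13] 45.123587041888015 [[-1.   -0.04 -0.  ]
 [-0.04  1.    0.  ]
 [ 0.    0.   -1.  ]]
[233.81 234.21 234.96 235.25 235.77 235.77]
[ 464.94 -110.57  233.81] [485.37 -35.68 256.98]
bar 223 [483.99 -70.29 165.78] ((479.1104736328125, -72.39335632324219), (87.89501190185547, 12.961357116699219), 2.05403208732605) [523.03 -64.51 169.32]
```

View pics/s15.png

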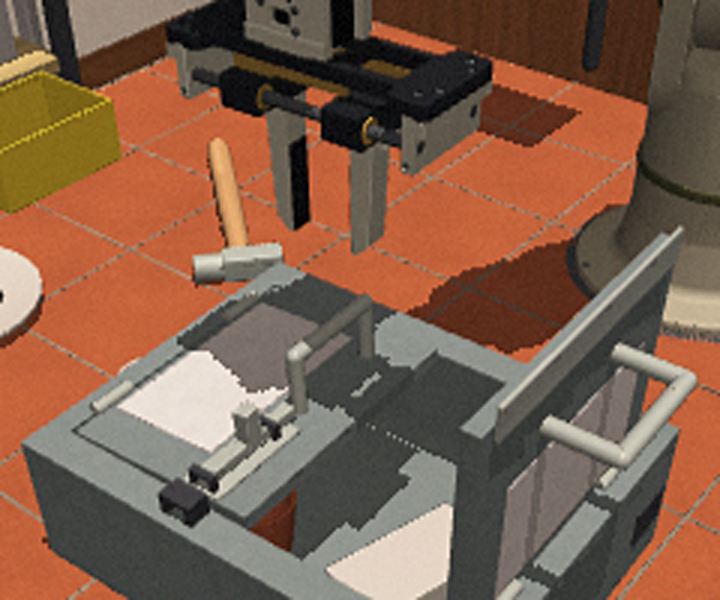

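Emit:
drive_tool --increments '[{"slide": [0, 0, -0.03], "rotation": [0, 0, 0]}, {"slide": [0, 0, -0.06], "rotation": [0, 0, 0]}, {"slide": [0, 0, -0.08], "rotation": [0, 0, 0]}, {"slide": [0, 0, -0.094], "rotation": [0, 0, 0]}, {"slide": [0, 0, -0.095], "rotation": [0, 0, 0]}]'

```text
time_s: 18.45
tool_pos: [476.6, -74.0, 101.0]
tcp_rot: [[-0.999, -0.041, -0.004], [-0.041, 0.999, 0.002], [0.004, 0.002, -1.0]]
force: [0.5, -0.5, -0.4]
width: 45.1
```

Emit:
drive_tool --increments '[{"slide": [0, 0, 0], "rotation": [0, 0, 0]}, {"slide": [0, 0, 0], "rotation": [0, 0, 0]}, {"slide": [0, 0, 0], "rotation": [0, 0, 0]}, {"slide": [0, 0, 0], "rotation": [0, 0, 0]}, {"slide": [0, 0, 0], "rotation": [0, 0, 0]}, {"slide": [0, 0, 0], "rotation": [0, 0, 0]}]' --claw 0 --squeeze 40

```text
time_s: 19.05
tool_pos: [476.9, -73.8, 101.3]
tcp_rot: [[-0.999, -0.042, -0.003], [-0.042, 0.999, 0.002], [0.003, 0.002, -1.0]]
force: [0.5, 0.3, 1.7]
width: 10.7
```

Run:
```python
from h import *
f=lambda t:np.array([-118*np.cos(t)+45*np.sin(t),118*np.sin(t)+45*np.cos(t)])
for t in np.arange(.03,1.6,.07): 
    d=f(t)-f(.03); print(round(t,3),(d*[-1,1]).round(1))
```

```text
0.03 [-0.  0.]
0.1 [-3.7  8. ]
0.17 [-7.9 15.8]
0.24 [-12.7  23.2]
0.31 [-17.9  30.3]
0.38 [-23.7  37. ]
0.45 [-29.9  43.3]
0.52 [-36.6  49.2]
0.59 [-43.6  54.5]
0.66 [-51.   59.4]
0.73 [-58.7  63.7]
0.8 [-66.7  67.5]
0.87 [-74.9  70.7]
0.94 [-83.3  73.3]
1.01 [-91.9  75.3]
1.08 [-100.7   76.8]
1.15 [-109.5   77.6]
1.22 [-118.3   77.8]
1.29 [-127.1   77.3]
1.36 [-135.9   76.3]
1.43 [-144.6   74.6]
1.5 [-153.1   72.4]
1.57 [-161.5   69.5]
```

Emit:
drive_tool --increments '[{"slide": [0, -0.004, 0.008], "rotation": [0, 0, 0]}, {"slide": [0, -0.008, 0.016], "rotation": [0, 0, 0]}, {"slide": [0, -0.013, 0.023], "rotation": [0, 0, 0]}, {"slide": [0.001, -0.018, 0.03], "rotation": [0, 0, 0]}, {"slide": [0.001, -0.024, 0.037], "rotation": [0, 0, 0]}, {"slide": [0.001, -0.03, 0.043], "rotation": [0, 0, 0]}, {"slide": [0.001, -0.037, 0.049], "rotation": [0, 0, 0]}, {"slide": [0.002, -0.044, 0.0545], "rotation": [0, 0, 0]}, {"slide": [0.002, -0.051, 0.0595], "rotation": [0, 0, 0]}]'

```text
time_s: 19.95
tool_pos: [478.6, -123.2, 161.6]
tcp_rot: [[-0.999, -0.043, -0.004], [-0.043, 0.999, 0.005], [0.004, 0.005, -1.0]]
force: [2.6, 9.3, -3.9]
width: 10.8
```

Run:
```python
from h import *
p=shot('scene');mark(p,[],'z16.png',(180,20,420,220));s=robot.sense();print(s['tool_pos'],s['force'],s['ft_torque'],s['width'])
```

```text
[ 478.69979579 -124.45607985  162.37603017] [-1.06426045  8.61636053  5.81383173] [ 2.00696005  0.08294872 -0.02466016] 11.22600075288808
```

View pics/z16.png

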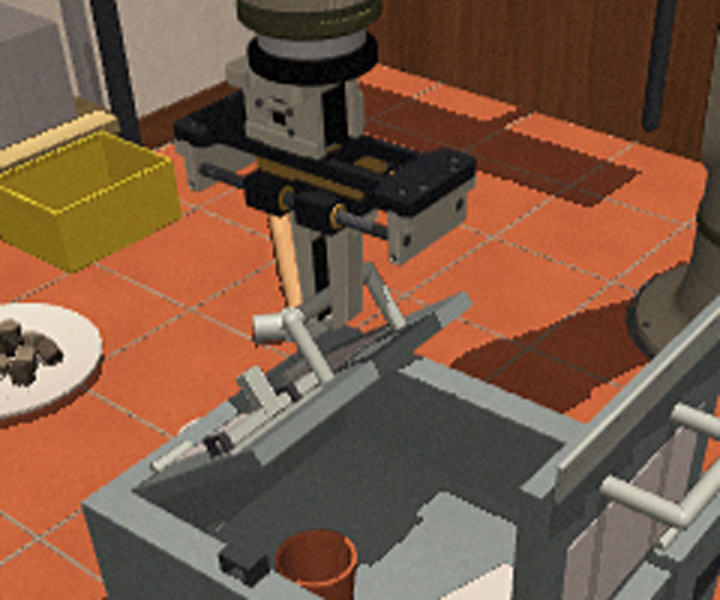

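Emit:
drive_tool --increments '[{"slide": [0, -0.008, 0.0035], "rotation": [0, 0, 0]}, {"slide": [0.001, -0.016, 0.007], "rotation": [0, 0, 0]}, {"slide": [0.001, -0.024, 0.01], "rotation": [0, 0, 0]}, {"slide": [0.001, -0.0325, 0.0125], "rotation": [0, 0, 0]}, {"slide": [0.001, -0.041, 0.0145], "rotation": [0, 0, 0]}, {"slide": [0.002, -0.05, 0.016], "rotation": [0, 0, 0]}, {"slide": [0.002, -0.059, 0.017], "rotation": [0, 0, 0]}, {"slide": [0.002, -0.068, 0.017], "rotation": [0, 0, 0]}, {"slide": [0.003, -0.077, 0.0165], "rotation": [0, 0, 0]}, {"slide": [0.003, -0.086, 0.0155], "rotation": [0, 0, 0]}]'

```text
time_s: 21.0
tool_pos: [481.2, -209.5, 179.2]
tcp_rot: [[-0.999, -0.042, -0.003], [-0.042, 0.999, 0.007], [0.003, 0.007, -1.0]]
force: [-0.2, 7.2, 8.1]
width: 10.8
```

Run:
```python
from h import *
p=shot('scene');mark(p,[],'z17.png',(160,0,400,200));s=robot.sense();print(s['tool_pos'],s['force'],s['ft_torque'],s['width'])
```

```text
[ 481.27124559 -211.16685908  179.10424027] [-0.68701679  4.70789919  6.54949291] [ 1.35829637  0.06810315 -0.05917395] 10.573230185085139
```

View pics/z17.png

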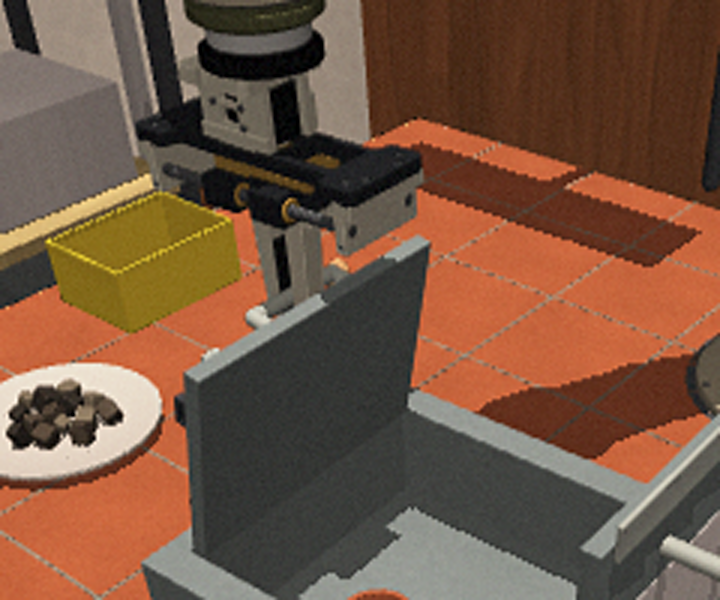

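Emit:
drive_tool --increments '[{"slide": [0, -0.008, -0.001], "rotation": [0, 0, 0]}, {"slide": [0.001, -0.016, -0.0035], "rotation": [0, 0, 0]}, {"slide": [0.001, -0.022, -0.0055], "rotation": [0, 0, 0]}, {"slide": [0.001, -0.026, -0.007], "rotation": [0, 0, 0]}, {"slide": [0.001, -0.026, -0.007], "rotation": [0, 0, 0]}, {"slide": [0.001, -0.026, -0.007], "rotation": [0, 0, 0]}]'

```text
time_s: 21.65
tool_pos: [482.3, -237.2, 172.8]
tcp_rot: [[-0.999, -0.041, -0.002], [-0.041, 0.999, 0.006], [0.002, 0.006, -1.0]]
force: [0.5, 3.4, 5.2]
width: 10.7
```

Emit:
drive_tool --increments '[{"slide": [0, 0, 0], "rotation": [0, 0, 0]}, {"slide": [0, 0, 0], "rotation": [0, 0, 0]}, {"slide": [0, 0, 0], "rotation": [0, 0, 0]}, {"slide": [0, 0, 0], "rotation": [0, 0, 0]}]' --claw 0.026

```text
time_s: 22.05
tool_pos: [482.1, -237.5, 172.9]
tcp_rot: [[-0.999, -0.04, -0.002], [-0.04, 0.999, 0.006], [0.002, 0.006, -1.0]]
force: [-0.8, -0.1, -1.1]
width: 25.8
```

Emit:
drive_tool --increments '[{"slide": [0, 0, 0.015], "rotation": [0, 0, 0]}, {"slide": [0, 0, 0.03], "rotation": [0, 0, 0]}, {"slide": [0, 0, 0.05], "rotation": [0, 0, 0]}, {"slide": [0, 0, 0.08], "rotation": [0, 0, 0]}, {"slide": [0, 0, 0.12], "rotation": [0, 0, 0]}, {"slide": [0, 0, 0.16], "rotation": [0, 0, 0]}, {"slide": [0, 0, 0.16], "rotation": [0, 0, 0]}]'

```text
time_s: 22.75
tool_pos: [484.0, -239.1, 337.7]
tcp_rot: [[-0.999, -0.04, 0.005], [-0.04, 0.999, 0.003], [-0.005, 0.003, -1.0]]
force: [0.6, -0.6, 0.1]
width: 26.1
```

Run:
```python
from h import *
np.set_printoptions(precision=3,suppress=True)
p=shot('scene','s18.png');t=shot('top','t18.png');s=robot.sense();print(s['tool_pos'],s['force'],s['width'],s['time_s'])
P=cloud(p).reshape(-1,3)
q=P[(P[:,0]>430)&(P[:,0]<600)&(P[:,1]>-215)&(P[:,1]<-160)&(P[:,2]>150)&(P[:,2]<255)]
m=np.median(q,0);q=q[abs(q[:,1]-m[1])<12];nn=np.linalg.svd(q-q.mean(0),full_matrices=0)[2][2];print('passive',m,nn,len(q))
q=P[(P[:,0]>430)&(P[:,0]<600)&(P[:,1]>115)&(P[:,1]<145)&(P[:,2]>150)&(P[:,2]<255)]
nn=np.linalg.svd(q-q.mean(0),full_matrices=0)[2][2];print('active',q.mean(0),nn,len(q))
```

```text
[ 482.266 -237.675  333.422] [ 0.323  0.415 -0.121] 25.89997809078505 22.85
passive [ 523.658 -178.36   205.906] [ 0.037 -0.999 -0.023] 2774
active [524.482 133.332 206.336] [-0.032  0.999 -0.008] 1757
```

View pics/s18.png

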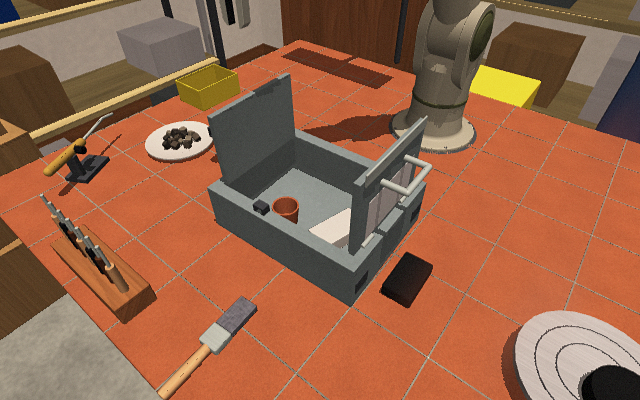

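View pics/t18.png

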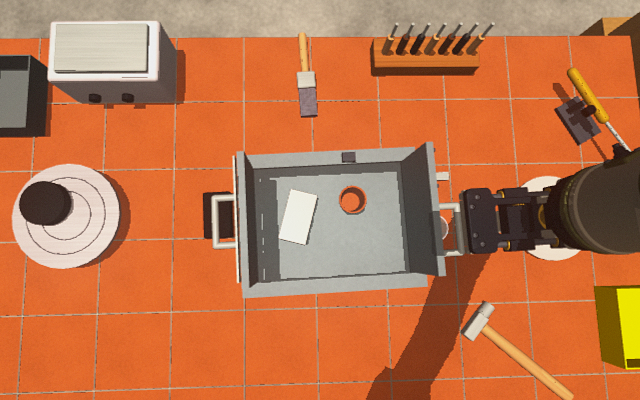

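```bash
python3 -c "
from plant import robot
print(robot.finish_job())"
```

```text
the job is handed in; nothing more can be done
None
```

I opened both leaves in the required order and handed the job in at about 23 s of the 69 s allowed. No verdict is reported.

- **Active leaf:** I gripped its bar and swung it up. The last camera fit puts it within about 0.01 rad of vertical.
- **Bolt:** I gripped the thumb post and drew it back until it stopped. It travelled about 22 mm by camera, and its starting point was not measured. I pushed the post again from behind, and it did not move at about 23 N (the bolt needs about 3 N), so I take it to be on its 28 mm stop. That is inferred from force, not read directly. The passive leaf rose to about 0.03 rad while I pulled, below the 0.1 rad limit.
- **Passive leaf:** I swung it up the same way. The last camera fit puts it within about 0.025 rad of vertical.
- **End state:** The gripper is clear above the leaves and the force reading is near zero. The objects on the bench look unmoved in the last pictures, though I did not measure their positions.

**Reading that disagreed:** the reported tool z was about 37–40 mm lower than the fingertips as seen by the cameras. My first attempt to grip the active bar closed on air above it and moved nothing. I corrected for this offset in every later move.

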